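Load the welding-bench rack: tall bottles at the back, tip case in front

ROBOT

A 6-joint arm with a two-finger parallel gripper is mounted at the origin on the work surface. World frame = base frame: x ahead of the robot, y to its left, z up, the work surface at z = 0. Lengths are in m, angles in rad, forces in N, time in s.
With the tool pointing down it reaches from about 0.3 to 0.95 m from the base axis. Payload 3.1 kg.
Tool frame: the origin (TCP) lies midway between the tips of the shut fingers; the grasp point (between the pads) lies 19 mm behind it; z points along the fingers, y is the direction in which the jaws open and shut (so a half turn about z gives the same grasp; the last joint's range is limited). The gripper opens to 85 mm and grips with 20 to 120 N. Pads are 22 mm wide; open, the fingers measure 114 mm over their backs; the gripper's body (76 mm by 85 mm) begins 54 mm behind the grasp point. The pads swing forward as they close: fully open they stand 13 mm farther back than shut.
Start: joints at [-1.408, 0.308, 1.634, -0, 1.2, -0.07], TCP at [0.144, -0.608, 0.231] pointing down, gripper open.
Joint ranges: [-3.06, 3.06], [-0.79, 1.96], [0.05, 2.63], [-1.19, 4.34], [0.05, 2.64], [-2.94, 2.94]. Speed limits (rad/s): [2.79, 2.79, 3.14, 3.14, 3.14, 3.14].

INTERFACE

Orientations are given as a unit quaternion [w, x, y, z].
In Python, from station import manip gives the robot as it stands.
- The arm moves only by the tool jog_arm, never from a script. Its argument "deltas" is a list that holds one entry, the list of rows, each a list of 4 numbers: the shift along the tool's x, y, z in mm, then the turn about the tool's z in degrees. A call has 1 to 20 rows; each row shifts and turns the commanded pose from where the row before left it, along the tool's axes as they then stand; what a row does not reach is not made up. A row lasts 1/8 s, in which the tool goes at most 62.5 mm and 10.7 degrees, less where a joint would pass 70% of its speed; a pose out of reach is approached as far as the arm can. A call with a gripper value outside its range is refused whole. "fingers" is the opening in per cent of the stroke, from 0 (shut) to 100 (fully open), set as the call begins (left out, the last holds). The fingers move at their own pace and stop on an object; "force" is the grip in N (left out, the last holds). Time passes only in rows, so rows that do not move let the fingers close. It gives the time, the measured TCP pose, the force and the opening at its end, in the units of the state.
- manip.observe(): the state, without advancing time (a new reading comes with each control period).
- manip.get_image(name): name is "scene" or "top" or "wrist"; returns the picture (400x640x3 uint8, red, green, blue); there is no depth.
- manip.camera_model(name): a dict with "fx", "fy", "cx", "cy" (pixels), "R" (3x3) and "t" (3): a world point X has camera coordinates R X + t. Camera axes: x right, y down, z forward; pixel columns grow to the right and rows downward; lengths in m; the calibration is good to about 2 mm. A picture is of the moment at which its call begins: read the wrist's pose just before it. camera_model takes no time and is no camera call; for the wrist camera it gives the pose at the moment of the call.
- manip.close_job(): hands the job in, once; it reports no verdict.
The state is a dict: "time_s": time; "joints": joint angles; "dq": joint speeds; "joint_torque": joint torques, N m; "eef_pos": TCP position; "ee_rot": TCP orientation; "force": force on the tool from outside, world axes, zero at the start; "moment": the same for the moment, N m; "gripper_width": finger opening in m.
Only numpy, scipy, OpenCV 4.12 (cv2) and the standard library are available. Lean on these libraries where they do the work, as an engineer would, in place of code of your own. Each camera call takes 0.05 s, during which the arm holds its last target.

TASK

Load the blue rack: slide the two tall orange-capped bottles in from the front, one into each slot of the keeper plate, upright and all the way back, and only then lower the red tip case by its handle into the front bay, square to the rack and flat on its floor, so that it shuts the bottles in. Set the case down, do not drop it, do not knock a bottle over, and leave everything else on the bench alone.

Things in the scene. Friction and masses are not known exactly. Their poses are not given: they have to be found in the camera images.
- rack: Blue sheet-steel rack fixed to the bench. Origin at bench level; x points from its open front to its back, y to its left. Floor top 6 mm above the bench. Inside: x -75 (front lip) to +115 mm (back wall), y -90 to +90 mm. Lip and front side walls end 20 mm above the bench. A keeper plate with two slots covers the back, x +45 to +115 mm, z 136 to 141 mm; side walls there reach up to it.
- slot_left (a point): Left slot: where the axis of a bottle standing fully back meets the rack floor (rack frame x 75, y 50, z 6 mm; axes as the rack's). The slot in the keeper plate is 34 mm wide, open to the front at rack x 45, ends at x 90 mm. The bottle's body goes under the plate, its neck in the slot, its cap above; the neck meets the slot's end at x 79 mm.
- slot_right (a point): The same for the right slot (rack frame x +75, y -50, z 6 mm); axes as the rack's.
- rack_bay (a point): Middle of the place for the case on the floor of the front bay (rack frame x -20, y 0, z 6 mm); axes as the rack's. The front bay, rack x -75 to +45 mm, is open above.
- bottle_a_center (a point): Tall white bottle, green band, orange cap, 205 mm high, 350 g. Body 62 mm in diameter up to 105 mm above the underside, a shoulder, a neck 22 mm in diameter from 124 to 152 mm, then a cylindrical cap 36 mm in diameter from 152 to 205 mm. This point lies on the axis half-way up, 102.5 mm above the underside; z up the bottle. It starts upright on the bench.
- bottle_b_center (a point): The second bottle, the same as the other in shape, size and looks; this point lies on the axis half-way up, 102.5 mm above the underside, z up.
- case_center (a point): Low red steel case with a black bar handle, 500 g. Box 90 (its x) by 160 (its y) by 50 mm high. The handle is a round bar 14 mm thick, 80 mm long, along the case's x over its middle, its axis 82 mm above the underside, free space below. This point: middle of the case, 44.5 mm above the underside, 37.5 mm below the bar's axis; z up. Looks the same turned half round.
- paste_tin: Bystander: short round copper-coloured tin with a steel lid, 70 mm in diameter, 56 mm high; origin at the underside. Leave it alone.
- flap_wheel: Bystander: brown flap wheel, 64 mm in diameter, lying with its thin shank up, 71 mm high; origin at the underside. Leave it alone.
- wire_brush: Bystander: brush lying on the bench on the left, outside the work area; origin at its underside. Leave it alone.
- hammer: Bystander: hammer lying on the bench beyond the rack; origin at its underside. Leave it alone.
- brass_elbow: Bystander: brass pipe elbow about 55 mm long and 57 mm high on the right of the bench; origin at its underside. Leave it alone.
There are look-alikes about, which are no part of the job. Several things look just like the part that bears case_center: the one meant starts farthest from the robot's base.

How it is judged:
On the way, in this order (a step that is already met when the one before it is completed fails the run):
1. both bottles stand back in the slots, one in each, while the case is still away from the rack (its centre over 120 mm from the bay's middle) ((((x of bottle_a_center in the frame of slot_left between -0.015 and 0.02 m and y of bottle_a_center in the frame of slot_left between -0.012 and 0.012 m and z of bottle_a_center in the frame of slot_left between 0.0945 and 0.1105 m and angle between bottle_a_center's own z axis and vertical below 0.1 rad) and (x of bottle_b_center in the frame of slot_right between -0.015 and 0.02 m and y of bottle_b_center in the frame of slot_right between -0.012 and 0.012 m and z of bottle_b_center in the frame of slot_right between 0.0945 and 0.1105 m and angle between bottle_b_center's own z axis and vertical below 0.1 rad)) or ((x of bottle_a_center in the frame of slot_right between -0.015 and 0.02 m and y of bottle_a_center in the frame of slot_right between -0.012 and 0.012 m and z of bottle_a_center in the frame of slot_right between 0.0945 and 0.1105 m and angle between bottle_a_center's own z axis and vertical below 0.1 rad) and (x of bottle_b_center in the frame of slot_left between -0.015 and 0.02 m and y of bottle_b_center in the frame of slot_left between -0.012 and 0.012 m and z of bottle_b_center in the frame of slot_left between 0.0945 and 0.1105 m and angle between bottle_b_center's own z axis and vertical below 0.1 rad))) and horizontal distance between case_center and rack_bay above 0.12 m), for 0.2 s.
2. the case is lowered in the gripper, not dropped: it is held by the fingers within 15 mm of the floor of the front bay (x of case_center in the frame of rack_bay between -0.02 and 0.035 m and y of case_center in the frame of rack_bay between -0.018 and 0.018 m and z of case_center in the frame of rack_bay between 0.0385 and 0.0595 m and contact force between the fingers and tip_case above 0.5 N), for 0.04 s.
At the end, for the whole second after the job is handed in: One bottle stands on the rack floor in each slot, upright within 0.1 rad, within 15 mm of fully back and 12 mm sideways; the case lies flat on the front bay's floor, its centre -20 to +35 mm along the rack and 18 mm sideways of the bay's middle, square within 0.13 rad; all at rest ((((x of bottle_a_center in the frame of slot_left between -0.015 and 0.02 m and y of bottle_a_center in the frame of slot_left between -0.012 and 0.012 m and z of bottle_a_center in the frame of slot_left between 0.0945 and 0.1105 m and angle between bottle_a_center's own z axis and vertical below 0.1 rad) and (x of bottle_b_center in the frame of slot_right between -0.015 and 0.02 m and y of bottle_b_center in the frame of slot_right between -0.012 and 0.012 m and z of bottle_b_center in the frame of slot_right between 0.0945 and 0.1105 m and angle between bottle_b_center's own z axis and vertical below 0.1 rad)) or ((x of bottle_a_center in the frame of slot_right between -0.015 and 0.02 m and y of bottle_a_center in the frame of slot_right between -0.012 and 0.012 m and z of bottle_a_center in the frame of slot_right between 0.0945 and 0.1105 m and angle between bottle_a_center's own z axis and vertical below 0.1 rad) and (x of bottle_b_center in the frame of slot_left between -0.015 and 0.02 m and y of bottle_b_center in the frame of slot_left between -0.012 and 0.012 m and z of bottle_b_center in the frame of slot_left between 0.0945 and 0.1105 m and angle between bottle_b_center's own z axis and vertical below 0.1 rad))) and x of case_center in the frame of rack_bay between -0.02 and 0.035 m and y of case_center in the frame of rack_bay between -0.018 and 0.018 m and z of case_center in the frame of rack_bay between 0.0385 and 0.0505 m and angle between the x axis of case_center and the x axis of rack, either way round below 0.13 rad and angle between case_center's own z axis and vertical below 0.08 rad and linear speed of each of bottle_a, bottle_b, tip_case below 0.02 m/s and angular speed of each of bottle_a, bottle_b, tip_case below 0.2 rad/s); the robot touches nothing.
It fails at once if a bottle is knocked over (leans more than 0.5 rad) (angle between any of bottle_a_center, bottle_b_center's own z axis and vertical above 0.5 rad).
It fails at once if a bystander (paste tin, flap wheel, wire brush, hammer or brass elbow) is moved by more than 30 mm (distance of any of paste_tin, flap_wheel, wire_brush, hammer, brass_elbow from where it was at the start of the episode above 0.03 m).
It also fails if it takes over 64 s, if anything falls off the work surface, if the arm or the gripper's body presses on something with over 40 N, if the wrist force passes 120 N, or if a joint passes its speed limit or range.

## Working session

There is one attempt and no reset: what is moved stays moved. The work goes in short steps, Python scripts to look and compute and a tool call to move; the robot and the scene stay as the last step left them, time stands still between calls to the robot, and variables do not carry over. Pictures are saved under pics/ and viewed, and the job is handed in when it is done.

Besides the shell and the picture viewer there is one more tool, called after "Call:" as name(argument=value, ...), one argument or row to a line, values as JSON. jog_arm: Moves the arm, as the interface text tells. Its arguments: {"type":"object","properties":{"deltas":{"type":"array","items":{"type":"array","items":{"type":"array","items":{"type":"number"}}}},"fingers":{"type":"number"},"force":{"type":"number"}},"required":["deltas"]}

```bash
ls; mkdir -p pics
cat > h.py <<'E'
import numpy as np, cv2, json
from station import manip
def snap(name,fn):
    m=manip.camera_model(name); im=manip.get_image(name)
    cv2.imwrite('pics/'+fn+'.png',cv2.cvtColor(im,cv2.COLOR_RGB2BGR)); 
    json.dump({k:np.asarray(v).tolist() for k,v in m.items()},open('pics/'+fn+'.json','w'))
    return im,m
def load(fn):
    m=json.load(open('pics/'+fn+'.json')); return {k:np.array(v) for k,v in m.items()}
def ray(m,u,v,z):
    R=np.array(m['R']);t=np.array(m['t']);c=-R.T@t
    d=R.T@np.array([(u-m['cx'])/m['fx'],(v-m['cy'])/m['fy'],1]); s=(z-c[2])/d[2]; return c+s*d
def proj(m,P):
    P=np.atleast_2d(P); q=P@np.array(m['R']).T+np.array(m['t']); return np.c_[m['fx']*q[:,0]/q[:,2]+m['cx'],m['fy']*q[:,1]/q[:,2]+m['cy']]
E
python3 - <<'E'
from h import *
for n in ['scene','top']:
    im,m=snap(n,n+'0'); print(n,m['fx'],m['fy'],m['cx'],m['cy'],(-np.array(m['R']).T@np.array(m['t'])).round(3),np.round(m['R'],3).tolist())
print(manip.observe())
E
```

```text
pics
scene 471.54284523167496 471.54284523167496 320.04052012305084 201.3890812387579 [ 1.51  -0.303  1.24 ] [[0.309, 0.951, -0.007], [0.691, -0.23, -0.685], [-0.653, 0.207, -0.728]]
top 457.2744176499229 457.2744176499229 318.6904527877548 198.11478972642755 [0.362 0.027 1.468] [[-0.016, -1.0, 0.01], [-0.996, 0.015, -0.09], [0.09, -0.012, -0.996]]
{'time_s': 0.1, 'joints': array([-1.40766626e+00,  3.08936161e-01,  1.63504849e+00, -8.43248892e-06,
        1.19971635e+00, -6.97094989e-02]), 'dq': array([-2.05853566e-03, -1.21997080e-04, -3.85304195e-03,  1.26859358e-05,
       -2.90128571e-04, -6.33369213e-04]), 'joint_torque': array([-5.93666300e-04, -4.16408443e+01, -2.77644235e+01, -1.04994742e-04,
        4.00786332e-03, -7.72833658e-06]), 'eef_pos': array([ 0.14405719, -0.60740512,  0.2301557 ]), 'ee_rot': array([-1.05283942e-03,  9.93230138e-01,  1.16158435e-01, -5.31461724e-05]), 'force': array([-0.02893077,  0.61716397, -0.74478965]), 'moment': array([-0.03222505, -0.03252337, -0.02290056]), 'gripper_width': 0.08546872007386871}
```

View pics/top0.png

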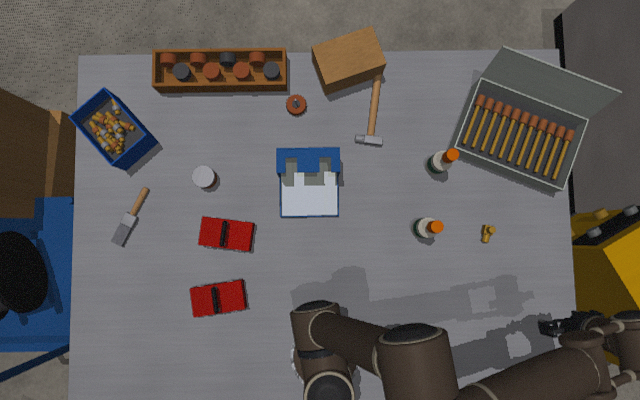

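View pics/scene0.png

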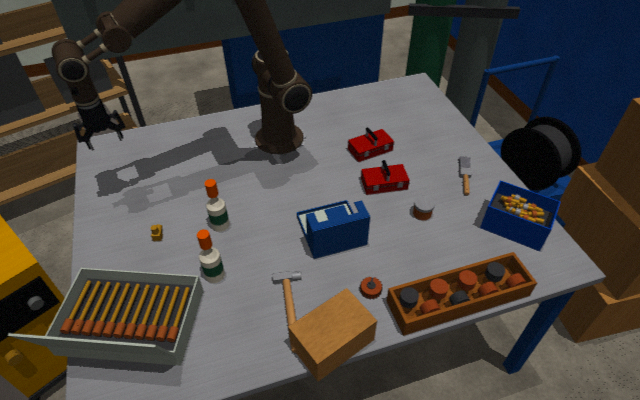

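Run:
```python
from h import *
im=cv2.imread('pics/top0.png')
c=im[130:320,180:350]; cv2.imwrite('pics/c1.png',cv2.resize(c,None,fx=3.1,fy=3.1,interpolation=cv2.INTER_CUBIC))
c=im[140:245,270:470]; cv2.imwrite('pics/c2.png',cv2.resize(c,None,fx=4,fy=4,interpolation=cv2.INTER_CUBIC))
m=load('top0'); print(proj(m,[[0,0,0]]))
hsv=cv2.cvtColor(im,cv2.COLOR_BGR2HSV)
org=cv2.inRange(hsv,(5,170,150),(18,255,255)); red=cv2.inRange(hsv,(0,150,80),(4,255,255))|cv2.inRange(hsv,(174,150,80),(180,255,255))
for nm,k,z in(('org',org,.205),('red',red,.05)):
    n,l,s,ce=cv2.connectedComponentsWithStats(k)
    for i in range(1,n):
        if s[i,4]>60: print(nm,s[i],ce[i].round(1),ray(m,*ce[i],z).round(3),
           cv2.minAreaRect(np.argwhere(l==i)[:,::-1].astype(np.float32)) if nm=='red' else '')
```

```text
[[324.37743339 355.57355672]]
org [447 149  12  11 108] [452.4 153.9] [ 0.595 -0.365  0.205] 
org [431 221  12  12 117] [436.7 226.2] [ 0.393 -0.313  0.205] 
red [ 198  217   55   34 1272] [225.3 233.4] [0.385 0.3   0.05 ] ((225.13079833984375, 233.45388793945312), (51.47441482543945, 28.652021408081055), 7.125016689300537)
red [ 190  280   55   37 1324] [217.1 298. ] [0.189 0.325 0.05 ] ((216.85716247558594, 298.1022644042969), (29.739633560180664, 52.43153381347656), 80.96051025390625)
```

View pics/c1.png

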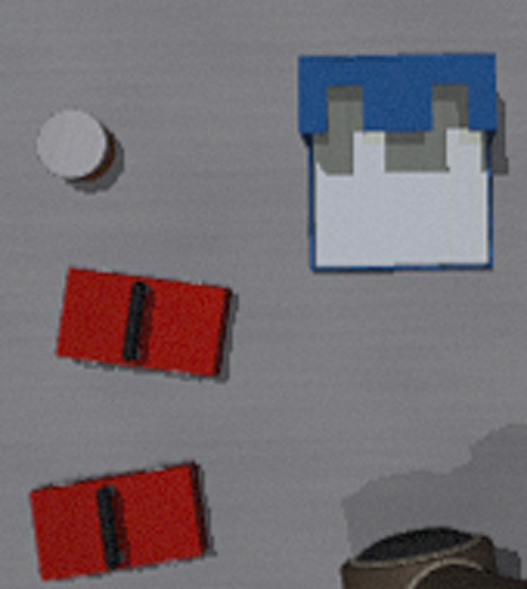

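View pics/c2.png

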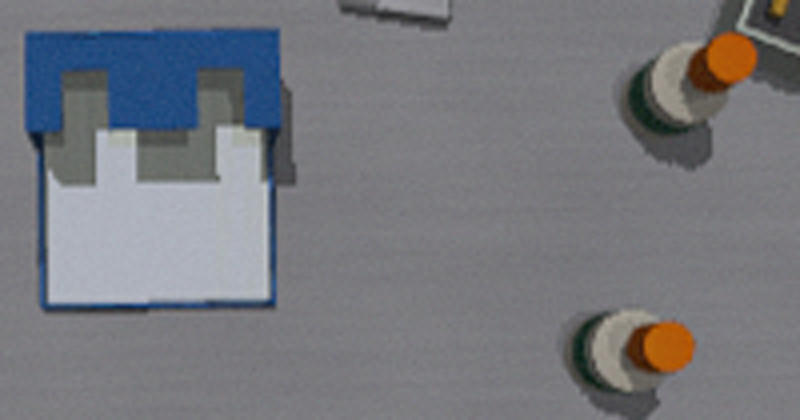

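Run:
```python
from h import *
m=load('top0'); s=load('scene0')
f=lambda u,v:((u+.5)/4+270-.5,(v+.5)/4+140-.5)
for nm,u,v,z in [('plBL',25,31,.141),('plBR',279,29,.141),('plFR',280,130,.141),('plFL',27,132,.141),('LsL',62,100,.141),('LsR',107,100,.141),('RsL',198,100,.141),('RsR',243,100,.141),('Lend',85,70,.141),('Rend',220,69,.141),('lipL',42,307,.02),('lipR',274,303,.02),('capA',732,58,.205),('capB',668,347,.205)]:
    print(nm,ray(m,*f(u,v),z).round(4))
im=cv2.imread('pics/scene0.png');hsv=cv2.cvtColor(im,cv2.COLOR_BGR2HSV)
org=cv2.inRange(hsv,(3,170,150),(18,255,255))
n,l,st,ce=cv2.connectedComponentsWithStats(org)
for i in range(1,n):
    if st[i,4]>60: print(st[i],ce[i].round(1),ray(s,*ce[i],.18).round(4))
c=im[160:290,180:390]; cv2.imwrite('pics/c3.png',cv2.resize(c,None,fx=3.8,fy=3.8,interpolation=cv2.INTER_CUBIC))
```

```text
plBL [0.6336 0.1351 0.141 ]
plBR [ 0.6325 -0.0519  0.141 ]
plFR [ 0.5574 -0.0511  0.141 ]
plFL [0.5586 0.1342 0.141 ]
LsL [0.5819 0.1083 0.141 ]
LsR [0.5814 0.0754 0.141 ]
RsL [0.5805 0.0087 0.141 ]
RsR [ 0.58   -0.0244  0.141 ]
Lend [0.6039 0.0913 0.141 ]
Rend [ 0.6033 -0.0079  0.141 ]
lipL [0.4366 0.1331 0.02  ]
lipR [ 0.4369 -0.0506  0.02  ]
capA [ 0.5944 -0.3657  0.205 ]
capB [ 0.3926 -0.3127  0.205 ]
[205 179  11   8  70] [209.6 182.4] [ 0.368  -0.3131  0.18  ]
[197 229  12  10  88] [202.5 233.9] [ 0.5751 -0.3663  0.18  ]
[ 297  290   79   71 1576] [333.7 325.1] [ 0.9701 -0.0999  0.18  ]
```

View pics/c3.png

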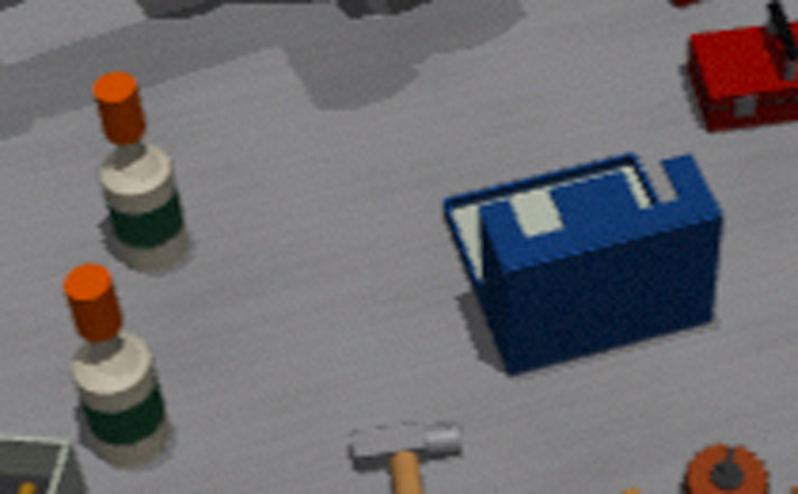

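Run:
```python
from h import *
m=load('top0'); s=load('scene0')
f=lambda u,v:((u+.5)/3.8+180-.5,(v+.5)/3.8+160-.5)
print(ray(s,*f(90,280),.205).round(4),ray(s,*f(116,87),.205).round(4))
g=lambda u,v:((u+.5)/3.1+180-.5,(v+.5)/3.1+130-.5)
for z in (.085,.089): print('handle ends',ray(m,*g(140,285),z).round(4),ray(m,*g(130,358),z).round(4))
print('case box',ray(m,*g(143,321),.05))
```

```text
[ 0.5958 -0.3622  0.205 ] [ 0.3958 -0.3114  0.205 ]
handle ends [0.4201 0.2952 0.085 ] [0.3495 0.3047 0.085 ]
handle ends [0.4199 0.2944 0.089 ] [0.3495 0.3039 0.089 ]
case box [0.38565383 0.29894337 0.05      ]
```

Call:
jog_arm(
  deltas=[
    [[0,0,0,6.65],[0,0,0,6.65],[20,-23,0,0],[25,-29.5,0,0],[25,-29.5,0,0],[25,-29.5,0,0],[25,-29.5,0,0],[25,-29.5,0,0],[25,-29.5,0,0],[25,-29.5,0,0],[20,-23,0,0],[0,0,0,0],[0,0,0,0]],
  ],
  fingers=100,
  force=50,
)

```text
time_s: 1.72
eef_pos: [0.3586, -0.3557, 0.231]
ee_rot: [0.0, 1.0, 0.001, -0.0]
force: [0.4, 0.2, -0.2]
gripper_width: 0.0851
```

Call:
jog_arm(
  deltas=[
    [[18,-22,0,0],[17.5,-22,0,0],[0,0,0,0],[0,0,0,0]],
  ],
)

```text
time_s: 2.22
eef_pos: [0.3938, -0.3125, 0.2312]
ee_rot: [0.0, 1.0, -0.0, -0.0]
force: [0.7, -0.2, -0.2]
gripper_width: 0.0855
```

Run:
```python
from h import *
im,m=snap('wrist','w1'); print(manip.observe()['eef_pos'], proj(m,[[.394,-.312,.205],[.3926,-.3127,.205],[.3958,-.3114,.205],[.394,-.312,.152]]).round(1), (-np.array(m['R']).T@np.array(m['t'])).round(3))
```

```text
[ 0.39376904 -0.31251977  0.23120186] [[323.9 240.2]
 [325.1 242.4]
 [322.9 237.4]
 [323.7 210.4]] [ 0.473 -0.312  0.373]
```

View pics/w1.png

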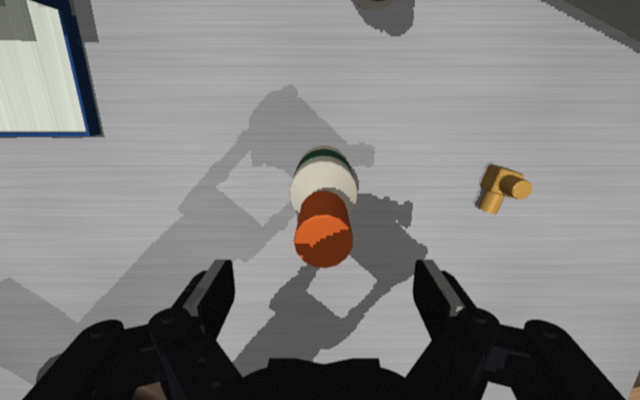

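The wrist view shows the cap top centred at about (323, 240), which matches the projection at (324, 240). I'm descending and gripping.

Call:
jog_arm(
  deltas=[
    [[0,0,20,0],[0,0,25,0],[0,0,20,0],[0,0,8,0],[0,0,0,0],[0,0,0,0]],
  ],
)

```text
time_s: 3.02
eef_pos: [0.3949, -0.3123, 0.1592]
ee_rot: [0.001, 1.0, 0.0, 0.001]
force: [-0.3, -0.1, 0.6]
gripper_width: 0.0856
```

Call:
jog_arm(
  deltas=[
    [[0,0,0,0],[0,0,0,0],[0,0,0,0],[0,0,0,0],[0,0,0,0],[0,0,0,0]],
  ],
  fingers=0,
  force=50,
)

```text
time_s: 3.78
eef_pos: [0.3948, -0.3119, 0.1588]
ee_rot: [0.0, 1.0, 0.0, 0.0]
force: [0.1, -0.4, 5.0]
gripper_width: 0.0349
```

Call:
jog_arm(
  deltas=[
    [[0,0,-8,0],[0,0,-15,0],[0,0,-15,0],[0,0,-8,0],[3,-8,0,0],[5,-16,0,0],[6,-25,0,0],[7,-30,0,0],[7,-30,0,0],[7,-30,0,0],[7,-30,0,0],[7,-30,0,0],[7,-30,0,0],[7,-30,0,0],[7,-30,0,0],[7,-30,0,0],[7,-30,0,0],[6,-25,0,0],[5,-20,0,0],[0,-9,0,0]],
  ],
)

```text
time_s: 6.28
eef_pos: [0.4882, 0.0934, 0.2036]
ee_rot: [-0.0, 1.0, 0.001, -0.001]
force: [-1.3, -0.6, -4.0]
gripper_width: 0.0351
```

Call:
jog_arm(
  deltas=[
    [[0,0,0,0],[0,0,0,0],[0,0,0,0]],
  ],
)

```text
time_s: 6.65
eef_pos: [0.489, 0.0909, 0.2042]
ee_rot: [0.0, 1.0, -0.0, -0.0]
force: [0.3, 0.1, -3.9]
gripper_width: 0.0351
```

Run:
```python
from h import *
for n in ['scene','wrist','top']: snap(n,n+'2')
a=cv2.imread('pics/scene2.png')[100:290,150:430]; b=cv2.imread('pics/wrist2.png'); c=cv2.imread('pics/top2.png')[130:260,250:470]
cv2.imwrite('pics/p2.png',np.hstack([cv2.resize(a,(400,271)),cv2.resize(b,(400,271))]))
cv2.imwrite('pics/p2t.png',cv2.resize(c,None,fx=3,fy=3))
m=load('wrist2')
o=np.array([.5135,.0417]);P=lambda x,y,z:[o[0]+x+.006*y,o[1]+y-.006*x,z]
print(proj(m,[P(.045,.033,.141),P(.045,.067,.141),P(.09,.05,.141),P(.045,-.033,.141),P(.045,-.067,.141)]).round(1))
```

```text
[[350.4 116.3]
 [297.2 116. ]
 [324.2  37.6]
 [453.7 116.9]
 [506.8 117.2]]
```

View pics/p2.png

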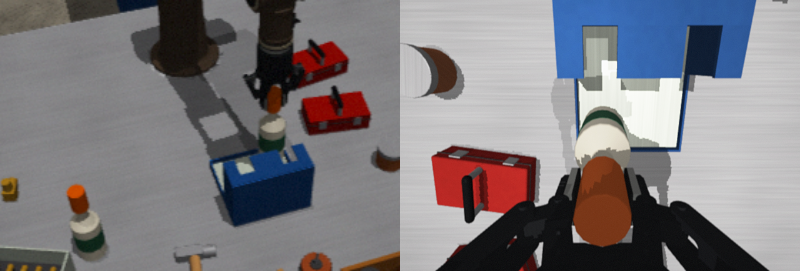

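View pics/wrist2.png

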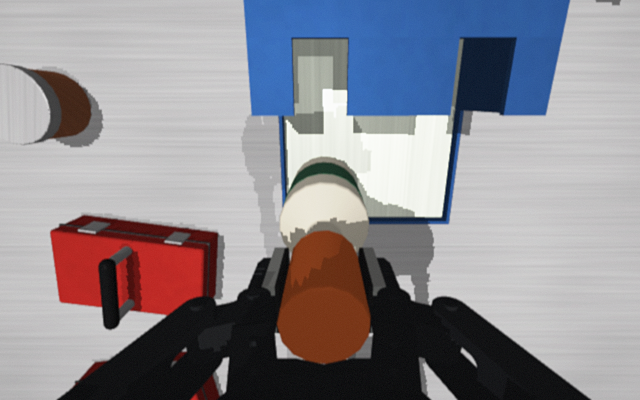

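```bash
cat >> h.py <<'E'
def bottle_hull(m,x,y,z0,lean=(0,0)):
    out=[]
    t=np.linspace(0,2*np.pi,60)
    for r,a,b in((.031,0,.105),(.011,.124,.152),(.018,.152,.205)):
        P=np.vstack([np.c_[x+r*np.cos(t)+lean[0]*(h-.18),y+r*np.sin(t)+lean[1]*(h-.18),0*t+z0+h] for h in(a,b)])
        out.append(cv2.convexHull(proj(m,P).astype(np.float32)))
    return out
def draw(im,hs,col):
    cv2.polylines(im,[(h*16).round().astype(np.int32) for h in hs],True,col,1,cv2.LINE_AA,4)
E
python3 - <<'E'
from h import *
ims=[]
for n in ('wrist2','scene2'):
    im=cv2.imread(f'pics/{n}.png'); m=load(n); draw(im,bottle_hull(m,.489,.0909,.0454),(255,0,255))
    ims.append(im)
cv2.imwrite('pics/ov2.png',np.hstack([cv2.resize(ims[0][120:380,200:440],(400,433)),cv2.resize(ims[1][130:220,290:380],(400,400)).copy() if 0 else cv2.resize(ims[1][130:230,290:380],(390,433))]))
E
```

```text
(no output)
```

View pics/ov2.png

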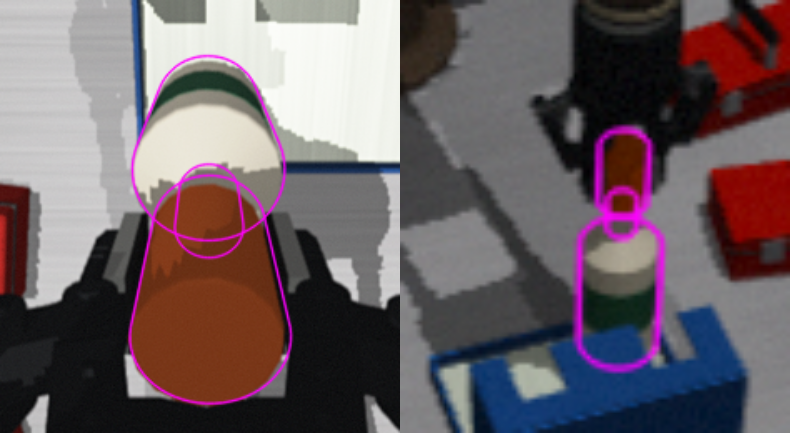

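The overlay (magenta) fits the held bottle in both views, so it is upright and its underside is at 45 mm. I'm lowering it to about 2.5 mm over the floor, then sliding it back.

Call:
jog_arm(
  deltas=[
    [[0,-1,8,0],[0,0,12,0],[0,0,11,0],[0,0,6,0],[0,0,0,0],[0,0,0,0]],
  ],
)

```text
time_s: 7.55
eef_pos: [0.4896, 0.0926, 0.1675]
ee_rot: [-0.0, 1.0, 0.0, 0.0]
force: [-0.7, -0.1, -4.0]
gripper_width: 0.035
```

Call:
jog_arm(
  deltas=[
    [[5,0,0,0],[10,0,0,0],[12,0,0,0],[12,0,0,0],[12,0,0,0],[12,0,0,0],[12,0,0,0],[10,0,0,0],[8,0,0,0],[6,0,0,0],[0,0,0,0],[0,0,0,0]],
  ],
)

```text
time_s: 9.05
eef_pos: [0.5877, 0.0927, 0.1671]
ee_rot: [0.0, 1.0, 0.0, -0.0]
force: [0.4, 0.4, -4.6]
gripper_width: 0.0354
```

Call:
jog_arm(
  deltas=[
    [[0,0,1,0],[0,0,1,0],[0,0,0.5,0],[0,0,0,0],[0,0,0,0]],
  ],
)

```text
time_s: 9.68
eef_pos: [0.5882, 0.0926, 0.1649]
ee_rot: [-0.0, 1.0, 0.0, 0.0]
force: [-0.8, -1.0, -2.4]
gripper_width: 0.035
```

Call:
jog_arm(
  deltas=[
    [[0,0,0.5,0],[0,0,0,0],[0,0,0,0]],
  ],
)

```text
time_s: 10.05
eef_pos: [0.5885, 0.0927, 0.1649]
ee_rot: [-0.0, 1.0, 0.0, 0.0]
force: [-1.0, 0.1, 0.8]
gripper_width: 0.0351
```

Call:
jog_arm(
  deltas=[
    [[0,0,0,0],[0,0,0,0],[0,0,0,0],[0,0,0,0]],
  ],
  fingers=85,
)

```text
time_s: 10.55
eef_pos: [0.5883, 0.0927, 0.1643]
ee_rot: [-0.0, 1.0, 0.0, 0.0]
force: [0.5, -0.6, -0.0]
gripper_width: 0.0724
```

Run:
```python
from h import *
ims=[]
for n in ('wrist','scene'): 
    im,m=snap(n,n+'3'); im=cv2.imread(f'pics/{n}3.png'); draw(im,bottle_hull(m,.588,.0925,.006),(255,0,255)); ims.append(im)
cv2.imwrite('pics/ov3.png',np.hstack([cv2.resize(ims[0],None,fx=.7,fy=.7),cv2.resize(ims[1][150:270,290:390],(233,280))]))
```

```text
(no output)
```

View pics/ov3.png

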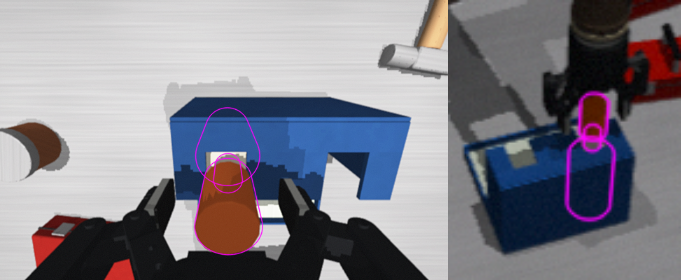

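Call:
jog_arm(
  deltas=[
    [[0,0,-15,0],[0,0,-25,0],[0,0,-25,0],[0,0,-10,0],[0,20,0,0],[1,40,0,0],[1,50,0,0],[1,50,0,0],[1,50,0,0],[1,50,0,0],[1,50,0,0],[1,50,0,0],[0,40,0,0],[0,30,0,0],[0,17,0,0],[0,10,0,0],[0,0,0,0],[0,0,0,0]],
  ],
  fingers=100,
)

```text
time_s: 12.9
eef_pos: [0.5956, -0.3632, 0.2392]
ee_rot: [-0.0, 1.0, 0.001, -0.0]
force: [0.0, 0.6, 0.4]
gripper_width: 0.0856
```

Run:
```python
from h import *
n='wrist';im,m=snap(n,n+'4'); im=cv2.imread(f'pics/{n}4.png'); draw(im,bottle_hull(m,.595,-.364,0),(255,0,255)); cv2.imwrite('pics/ov4.png',im)
print(manip.observe()['eef_pos'])
```

```text
[ 0.59572562 -0.36317942  0.23933451]
```

View pics/ov4.png

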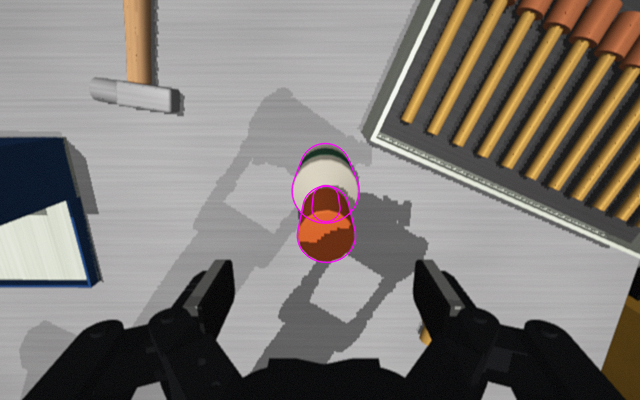

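The overlay fits bottle A, with its cap top at about (326, 238). I'm descending and gripping.

Call:
jog_arm(
  deltas=[
    [[0,1,20,0],[0,0,27,0],[0,0,22,0],[0,0,11,0],[0,0,0,0],[0,0,0,0]],
  ],
)

```text
time_s: 13.7
eef_pos: [0.5962, -0.3658, 0.1603]
ee_rot: [0.001, 1.0, 0.0, 0.001]
force: [0.1, -0.8, -0.2]
gripper_width: 0.0857
```

Call:
jog_arm(
  deltas=[
    [[0,0,0,0],[0,0,0,0],[0,0,0,0],[0,0,0,0],[0,0,0,0],[0,0,0,0]],
  ],
  fingers=0,
  force=50,
)

```text
time_s: 14.45
eef_pos: [0.5959, -0.3654, 0.16]
ee_rot: [0.0, 1.0, 0.0, 0.0]
force: [-0.3, 1.3, 5.1]
gripper_width: 0.0352
```

Call:
jog_arm(
  deltas=[
    [[0,0,-8,0],[0,0,-15,0],[0,0,-15,0],[-3,-4,-7,0],[-6,-12,0,0],[-10,-20,0,0],[-12,-28,0,0],[-12,-30,0,0],[-12,-30,0,0],[-12,-30,0,0],[-12,-30,0,0],[-9,-30,0,0],[-7,-30,0,0],[-5,-30,0,0],[-3,-28,0,0],[-2,-24,0,0],[-1,-18,0,0],[0,-10,0,0],[0,-4,0,0],[0,0,0,0]],
  ],
)

```text
time_s: 16.95
eef_pos: [0.4894, -0.0077, 0.2043]
ee_rot: [0.0, 1.0, 0.0, 0.0]
force: [0.4, 0.1, -4.2]
gripper_width: 0.0353
```

Call:
jog_arm(
  deltas=[
    [[0,0,0,0],[0,0,0,0]],
  ],
)

```text
time_s: 17.2
eef_pos: [0.4893, -0.008, 0.2042]
ee_rot: [0.0, 1.0, -0.0, -0.0]
force: [-0.1, 0.3, -3.0]
gripper_width: 0.0351
```

Run:
```python
from h import *
p=manip.observe()['eef_pos'];print(p)
ims=[]
o=np.array([.5135,.0417]);P=lambda x,y,z:[o[0]+x+.006*y,o[1]+y-.006*x,z]
for n in ('wrist','scene'): 
    im,m=snap(n,n+'5'); im=cv2.imread(f'pics/{n}5.png'); draw(im,bottle_hull(m,p[0],p[1],p[2]-.16),(255,0,255)); ims.append(im)
    if n=='wrist': print(proj(m,[P(.045,-.033,.141),P(.045,-.067,.141),P(.09,-.05,.141)]).round(1))
cv2.imwrite('pics/ov5.png',np.hstack([ims[0][:,60:560],cv2.resize(ims[1][120:260,270:370],(286,400))]))
```

```text
[ 0.48933076 -0.0079516   0.20422375]
[[299.  117.3]
 [352.2 117.6]
 [326.2  39.1]]
```

View pics/ov5.png

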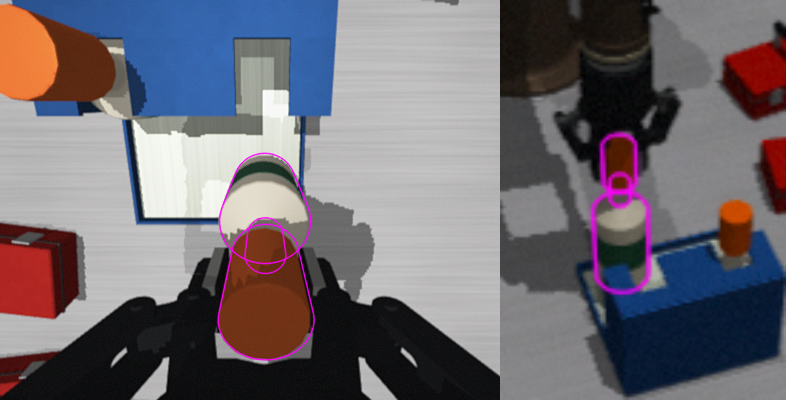

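Call:
jog_arm(
  deltas=[
    [[0,-1.5,8,0],[0,0,12,0],[0,0,10,0],[0,0,6,0],[0,0,0,0],[0,0,0,0]],
  ],
)

```text
time_s: 18.05
eef_pos: [0.4896, -0.006, 0.1685]
ee_rot: [0.0, 1.0, 0.0, 0.0]
force: [-0.3, 0.6, -4.6]
gripper_width: 0.0353
```

Call:
jog_arm(
  deltas=[
    [[5,0,0,0],[10,0,0,0],[12,0,0,0],[12,0,0,0],[12,0,0,0],[12,0,0,0],[12,0,0,0],[10,0,0,0],[8,0,0,0],[6,0,0,0],[0,0,0,0],[0,0,0,0]],
  ],
)

```text
time_s: 19.55
eef_pos: [0.5878, -0.0058, 0.1681]
ee_rot: [-0.0, 1.0, 0.0, -0.0]
force: [-1.1, -0.1, -2.8]
gripper_width: 0.0349
```

Call:
jog_arm(
  deltas=[
    [[0,0,1,0],[0,0,1,0],[0,0,0.5,0],[0,0,0,0],[0,0,0,0]],
  ],
)

```text
time_s: 20.18
eef_pos: [0.5883, -0.0058, 0.1661]
ee_rot: [-0.0, 1.0, 0.0, 0.0]
force: [-1.8, 1.1, -2.0]
gripper_width: 0.0344
```

Call:
jog_arm(
  deltas=[
    [[0,0,0.5,0],[0,0,0,0],[0,0,0,0]],
  ],
)

```text
time_s: 20.55
eef_pos: [0.5886, -0.0058, 0.166]
ee_rot: [-0.0, 1.0, 0.0, 0.0]
force: [-1.5, 0.2, 2.7]
gripper_width: 0.0349
```

Call:
jog_arm(
  deltas=[
    [[0,0,0,0],[0,0,0,0],[0,0,0,0],[0,0,0,0]],
  ],
  fingers=85,
)

```text
time_s: 21.05
eef_pos: [0.5883, -0.0059, 0.1652]
ee_rot: [0.0, 1.0, 0.0, 0.0]
force: [-0.1, -0.9, 0.9]
gripper_width: 0.0726
```

Call:
jog_arm(
  deltas=[
    [[0,0,-15,0],[0,0,-25,0],[0,0,-25,0],[0,0,-10,0],[-10,0,0,0],[-20,-10,0,0],[-20,-30,0,0],[-20,-40,0,0],[-20,-40,0,0],[-20,-40,0,0],[-20,-40,0,0],[-20,-30,0,0],[-20,-30,0,0],[-15,-20,0,0],[-10,-15,0,0],[-5,-5,0,0],[0,0,0,0],[0,0,0,0]],
  ],
)

```text
time_s: 23.3
eef_pos: [0.3885, 0.2935, 0.2402]
ee_rot: [0.0, 1.0, -0.0, 0.0]
force: [-0.2, 0.3, -0.4]
gripper_width: 0.0727
```

Run:
```python
from h import *
p=manip.observe()['eef_pos'];print(p,manip.observe()['time_s'])
ims=[]
for n in ('wrist','scene','top'): 
    im,m=snap(n,n+'6'); im=cv2.imread(f'pics/{n}6.png')
    if n!='wrist': draw(im,bottle_hull(m,.588,.0925,.006)+bottle_hull(m,.588,-.006,.006),(255,0,255)); 
    ims.append(im)
cv2.imwrite('pics/ov6.png',np.hstack([cv2.resize(ims[1][150:270,270:390],(390,390)),cv2.resize(ims[2][130:250,190:350],(400,390))]))
```

```text
[0.38846079 0.29345116 0.24020719] 23.3
```

View pics/ov6.png

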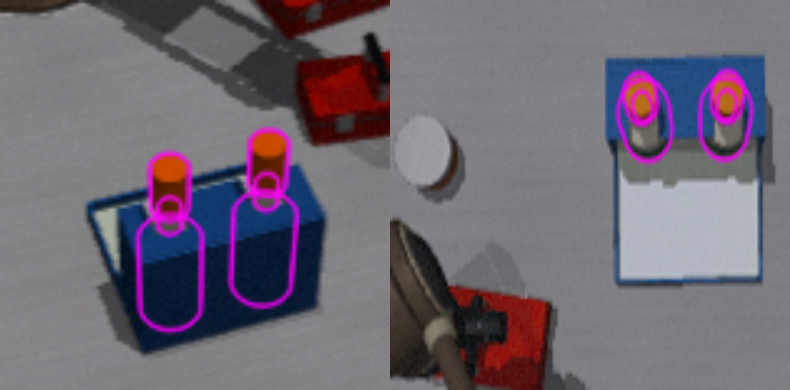

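View pics/wrist6.png

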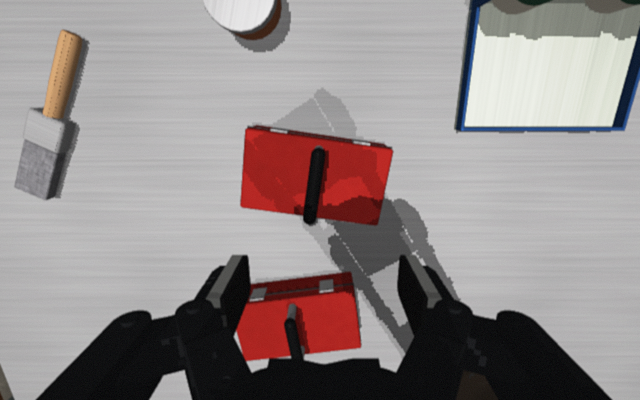

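Run:
```python
from h import *
im=cv2.imread('pics/wrist6.png'); m=load('wrist6')
c=im[110:240,220:410]; cv2.imwrite('pics/c6.png',cv2.resize(c,None,fx=4,fy=4,interpolation=cv2.INTER_CUBIC))
g=np.all(c<60,axis=2).astype(np.uint8); n,l,s,ce=cv2.connectedComponentsWithStats(g); i=1+s[1:,4].argmax(); print(s[i])
r=cv2.minAreaRect(np.argwhere(l==i)[:,::-1].astype(np.float32)); b=cv2.boxPoints(r)+[220,110]; print(r)
for q in b: print(q.round(1),ray(m,*q,.085).round(4))
print('ctr',ray(m,r[0][0]+220,r[0][1]+110,.084).round(4))
for q in [(247,127),(392,148),(381,223),(241,207)]: print(ray(m,*q,.05).round(4))
```

```text
[  83   37   23   78 1026]
((93.93000030517578, 75.49000549316406), (14.142136573791504, 77.64033508300781), 8.13010311126709)
[301.4 222.9] [0.3481 0.3168 0.085 ]
[312.4 146.1] [0.4267 0.3046 0.085 ]
[326.4 148.1] [0.4248 0.2913 0.085 ]
[315.4 224.9] [0.3459 0.3024 0.085 ]
ctr [0.3877 0.3035 0.084 ]
[0.4417 0.3738 0.05  ]
[0.4198 0.221  0.05  ]
[0.334  0.2279 0.05  ]
[0.3535 0.3873 0.05  ]
```

View pics/c6.png

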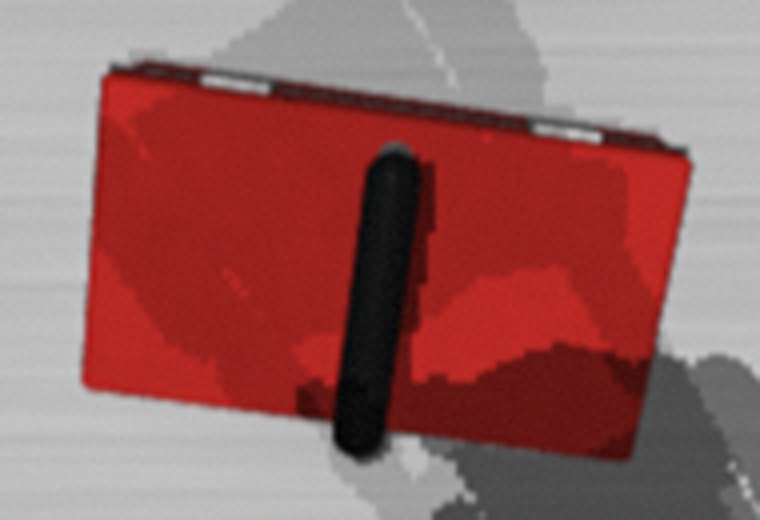

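The job's case is the far one at top-view (225, 233), 0.49 m from the base. Its look-alike at (217, 298) is 0.38 m away. The enlarged crops confirm this one: handle centre at about (0.387, 0.303), yaw about −7.7°.

Call:
jog_arm(
  deltas=[
    [[-1.5,-9,0,0],[0,0,10,3.7],[0,0,20,4],[0,0,30,0],[0,0,35,0],[0,0,30,0],[0,0,20,0],[0,0,15,0],[0,0,8,0],[0,0,0,0],[0,0,0,0]],
  ],
)

```text
time_s: 24.82
eef_pos: [0.3872, 0.3035, 0.073]
ee_rot: [-0.0, 0.998, -0.067, 0.001]
force: [0.3, -0.0, 0.7]
gripper_width: 0.0722
```

Run:
```python
from h import *
print(manip.observe()['eef_pos'],manip.observe()['ee_rot'],manip.observe()['force'])
snap('wrist','wrist7')
```

```text
[0.3872224  0.30346168 0.07301408] [-4.78893826e-04  9.97763111e-01 -6.68442931e-02  6.20566207e-04] [ 0.27003629 -0.03251833  0.74585909]
```

View pics/wrist7.png

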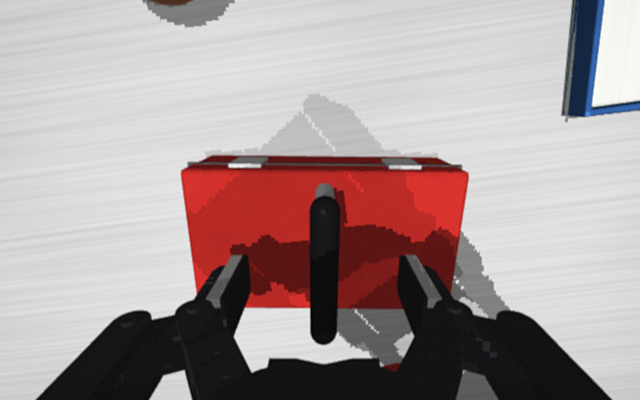

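Run:
```python
from h import *
m=load('wrist7')
print('bar ends', ray(m,322,200,.085),ray(m,323,338,.085), proj(m,[[.3872,.3035,.085]]))
```

```text
bar ends [0.42433692 0.29988885 0.085     ] [0.35059209 0.30941178 0.085     ] [[325.00163063 274.51243693]]
```

Call:
jog_arm(
  deltas=[
    [[0,0,7,0],[0,0,4,0],[0,0,0,0],[0,0,0,0]],
  ],
)

```text
time_s: 25.38
eef_pos: [0.3865, 0.303, 0.0612]
ee_rot: [0.0, 0.998, -0.067, -0.0]
force: [-0.2, 0.8, -0.1]
gripper_width: 0.0726
```

Call:
jog_arm(
  deltas=[
    [[0,0,0,0],[0,0,0,0],[0,0,0,0],[0,0,0,0],[0,0,0,0],[0,0,0,0],[0,0,0,0]],
  ],
  fingers=0,
  force=80,
)

```text
time_s: 26.25
eef_pos: [0.3867, 0.3032, 0.0616]
ee_rot: [-0.0, 0.998, -0.067, 0.0]
force: [-1.2, 0.3, 2.9]
gripper_width: 0.0115
```

Call:
jog_arm(
  deltas=[
    [[0,0,-5,0],[0,0,-10,0],[0,0,-15,0],[0,0,-10,0],[0,0,0,0],[0,0,0,0],[0,0,0,0]],
  ],
)

```text
time_s: 27.12
eef_pos: [0.386, 0.3027, 0.1008]
ee_rot: [0.0, 0.998, -0.067, -0.0]
force: [0.5, -0.3, -6.1]
gripper_width: 0.0116
```

Run:
```python
from h import *
p=manip.observe()['eef_pos'];print(p,manip.observe()['force'],manip.observe()['gripper_width'])
a=snap('wrist','wrist8'); snap('scene','scene8')
cv2.imwrite('pics/p8.png',np.hstack([cv2.resize(cv2.imread('pics/wrist8.png'),(480,300)),cv2.resize(cv2.imread('pics/scene8.png')[110:220,340:440],(300,330))[:300]]))
```

```text
[0.38604057 0.30267115 0.10076948] [ 0.50383702 -0.3314858  -6.11322888] 0.011615910766552433
```

View pics/p8.png

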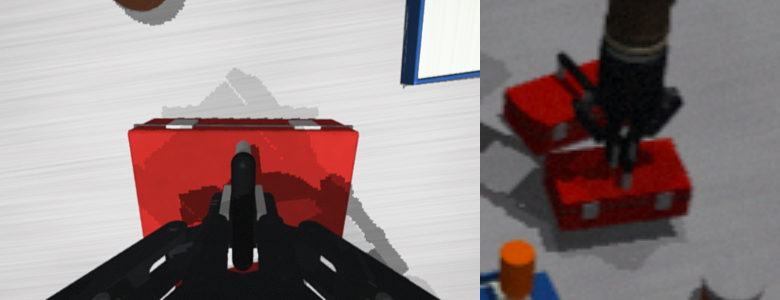

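Call:
jog_arm(
  deltas=[
    [[0,0,-5,-1.5],[0,0,-7,-2.5],[0,0,-3,-2],[0,0,0,-1.3],[4,5,0,0],[8,12,0,0],[9,18,0,0],[9,22,0,0],[9,24,0,0],[9,24,0,0],[9,24,0,0],[9,24,0,0],[9,24,0,0],[9,22,0,0],[9,20,0,0],[8,16,0,0],[5,12,0,0],[3.2,8,0,0],[0,4.3,0,0],[0,0,0,0]],
  ],
)

```text
time_s: 29.72
eef_pos: [0.4937, 0.0431, 0.1161]
ee_rot: [-0.0, 1.0, -0.003, -0.0]
force: [0.5, 0.2, -6.0]
gripper_width: 0.0118
```

Call:
jog_arm(
  deltas=[
    [[0,0,0,0],[0,0,0,0],[0,0,0,0]],
  ],
)

```text
time_s: 30.1
eef_pos: [0.494, 0.0433, 0.1163]
ee_rot: [-0.0, 1.0, -0.003, -0.0]
force: [0.1, -0.6, -6.4]
gripper_width: 0.0119
```

Run:
```python
from h import *
p=manip.observe()['eef_pos'];print(p,manip.observe()['force'],manip.observe()['ee_rot'])
for n in('wrist','top','scene'): snap(n,n+'9')
cv2.imwrite('pics/p9.png',np.hstack([cv2.resize(cv2.imread('pics/top9.png')[120:240,240:360],(390,390)),cv2.resize(cv2.imread('pics/scene9.png')[120:270,250:400],(390,390))]))
```

```text
[0.49404216 0.04330279 0.11629142] [ 0.08392916 -0.62351391 -6.38014215] [-2.38931271e-05  9.99995745e-01 -2.91717248e-03 -6.75446795e-06]
```

View pics/p9.png

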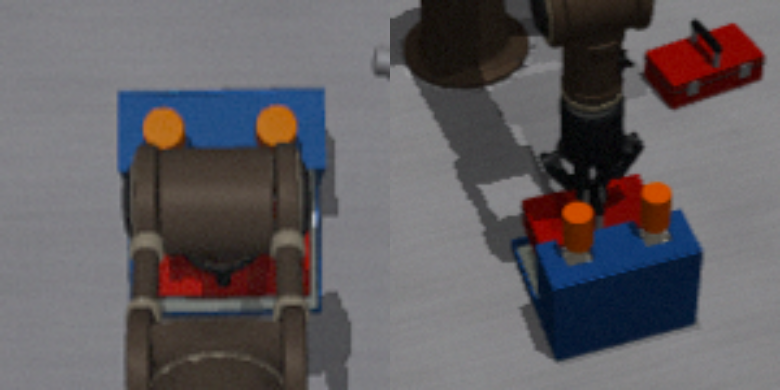

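View pics/wrist9.png

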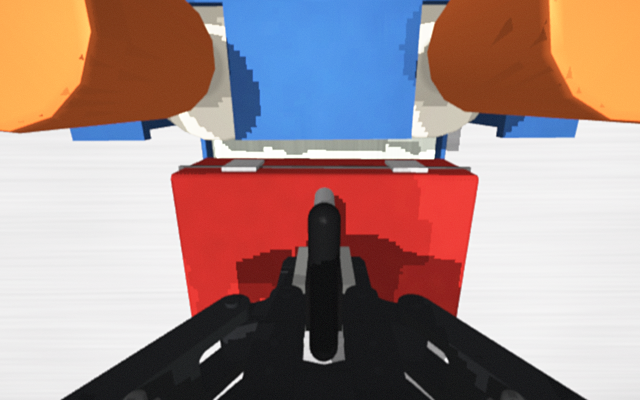

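Run:
```python
from h import *
m=load('wrist9')
for q in [(173,175),(478,174)]: print(ray(m,*q,.1047).round(4))
for q in [(226,138),(421,138)]: print(ray(m,*q,.141).round(4))
```

```text
[0.5377 0.12   0.1047]
[ 0.5373 -0.0344  0.1047]
[0.56   0.0801 0.141 ]
[0.5595 0.0073 0.141 ]
```

Call:
jog_arm(
  deltas=[
    [[0,0,5,0],[0,0,8,0],[0,0,8,0],[0,0,7,0],[0,0,5,0],[0,0,0,0],[0,0,0,0]],
  ],
)

```text
time_s: 31.12
eef_pos: [0.4944, 0.043, 0.0835]
ee_rot: [0.0, 1.0, -0.003, 0.0]
force: [-0.1, -0.1, -5.4]
gripper_width: 0.0119
```

Call:
jog_arm(
  deltas=[
    [[0,0,3,0],[0,0,4,0],[0,0,4,0],[0,0,2,0],[0,0,0,0],[0,0,0,0]],
  ],
)

```text
time_s: 31.88
eef_pos: [0.4942, 0.043, 0.0703]
ee_rot: [-0.0, 1.0, -0.003, 0.0]
force: [-0.2, 0.4, -6.2]
gripper_width: 0.0113
```

Call:
jog_arm(
  deltas=[
    [[0,0,1,0],[0,0,1,0],[0,0,0.5,0],[0,0,0,0],[0,0,0,0]],
  ],
)

```text
time_s: 32.5
eef_pos: [0.4941, 0.043, 0.0678]
ee_rot: [-0.0, 1.0, -0.003, 0.0]
force: [0.4, 0.7, -4.9]
gripper_width: 0.0116
```

Call:
jog_arm(
  deltas=[
    [[0,0,0.5,0],[0,0,0.5,0],[0,0,0,0],[0,0,0,0]],
  ],
)

```text
time_s: 33.0
eef_pos: [0.4943, 0.0429, 0.0676]
ee_rot: [0.0, 1.0, -0.003, 0.0]
force: [-4.1, -1.6, 6.4]
gripper_width: 0.0117
```

Call:
jog_arm(
  deltas=[
    [[0,0,0,0],[0,0,0,0],[0,0,0,0],[0,0,0,0],[0,0,0,0]],
  ],
  fingers=60,
)

```text
time_s: 33.62
eef_pos: [0.4942, 0.043, 0.0667]
ee_rot: [-0.0, 1.0, -0.003, 0.0]
force: [-1.1, 0.5, 0.1]
gripper_width: 0.0507
```

Call:
jog_arm(
  deltas=[
    [[0,0,-5,0],[0,0,-12,0],[0,0,-20,0],[0,0,-25,0],[0,0,-30,0],[0,0,-30,0],[0,0,-30,0],[-20,0,-15,0],[-30,20,0,0],[-30,40,0,0],[-20,50,0,0],[0,50,0,0],[0,50,0,0],[0,30,0,0],[0,10,0,0],[0,0,0,0],[0,0,0,0]],
  ],
)

```text
time_s: 35.75
eef_pos: [0.3925, -0.2052, 0.2338]
ee_rot: [-0.0, 1.0, -0.003, -0.0]
force: [0.3, 0.1, 0.6]
gripper_width: 0.0514
```

Run:
```python
from h import *
print(manip.observe()['eef_pos'],manip.observe()['time_s'])
for n in('top','scene'):
    im,m=snap(n,n+'10'); im=cv2.imread(f'pics/{n}10.png')
    draw(im,bottle_hull(m,.588,.0925,.006)+bottle_hull(m,.588,-.006,.006),(255,0,255))
    c=np.array([.4925,.0430]); 
    for z in(.056,): draw(im,[proj(m,[[c[0]+a*.045,c[1]+b*.08,z] for a,b in((1,1),(1,-1),(-1,-1),(-1,1))]).astype(np.float32).reshape(-1,1,2)],(0,255,0))
    cv2.imwrite(f'pics/{n}10o.png',im)
cv2.imwrite('pics/p10.png',np.hstack([cv2.resize(cv2.imread('pics/top10o.png')[120:240,240:360],(390,390)),cv2.resize(cv2.imread('pics/scene10o.png')[130:270,260:400],(390,390))]))
```

```text
[ 0.39247037 -0.20520658  0.23379408] 35.75
```

View pics/p10.png

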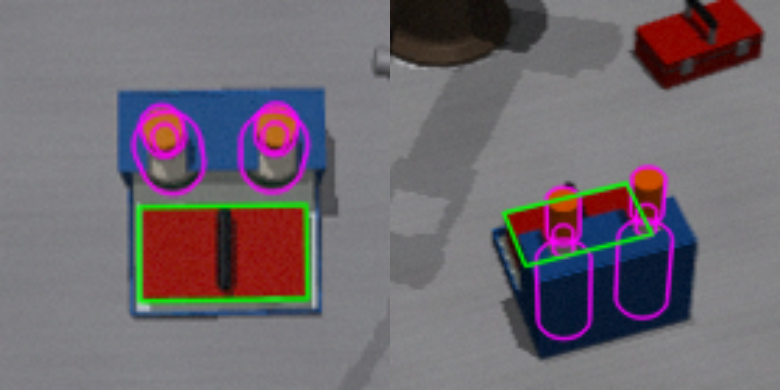

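View pics/top10.png

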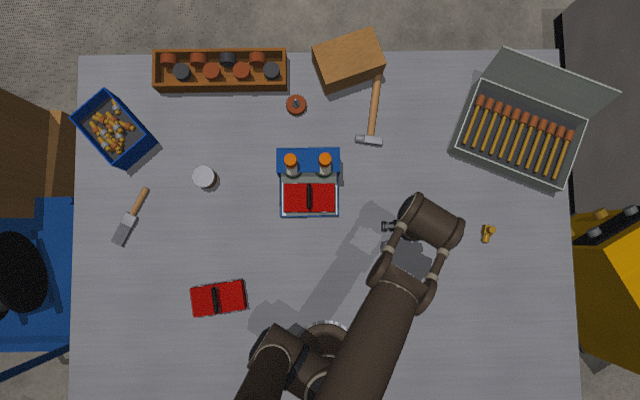

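```bash
python3 -c "
from station import manip
o=manip.observe(); print(o['time_s'],o['dq'].round(3)); print(manip.close_job())"
```

```text
35.85 [-0.     0.002 -0.003 -0.001 -0.002  0.001]
the job is handed in; nothing more can be done
None
```

The rack is loaded and I handed the job in at 35.9 s of the 64 s allowed. No verdict comes back, so the checks below are my own.

- **Bottles:** I slid each one in from the front, held by its cap about 2.5 mm above the rack floor, then set it down. The bottle that began nearer the robot is in the left slot and the other is in the right. Upright bottle outlines drawn at the release positions fit both camera views. Those positions are about fully back, within 2–3 mm of each slot's middle.
- **Case:** I took the red case farthest from the base, about 0.49 m away against 0.38 m for its look-alike. I lowered it by the handle until the floor pushed back with about 6 N, then released it. In the last pictures it lies flat and square, about 1 mm from the bay's middle along the rack and about 1–2 mm sideways.
- **Other things:** In the last top view no other object on the bench had visibly moved. The arm was clear of everything and at rest.

Two readings disagreed slightly:
- **Slot positions:** The wrist camera put the slots 1–2 mm farther left than the top camera did. I placed the bottles by the wrist camera.
- **Handle width:** The gripper read 11.6 mm on the 14 mm handle, but the case stayed level and firmly held.

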